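Clamp the short horn and swing the feed carousel onto the receiving probe

TASK

The shortest horn on the hand-turned antenna carousel has just been laid in its cradle and its clamp bar is still swung open: before turning anything, swing the bar over the horn's neck and press it fully home in its catch. Then turn the carousel by the black handle on its centre column until this short horn points straight at the slim black-capped probe that stands by itself on the worktop behind the carousel (the nearest one to it), and keep the carousel still there: the bearing has no lock, so finish with the gripper still holding the handle while the reading is taken. Do not disturb the probe or the things lying around.

Things in the scene. Friction and masses are not known exactly. Their poses are not given: they have to be found in the camera images.
- carousel_axis (a point): Point on the vertical turning axis, at the top face of the round aluminium table (210 mm across, top face 54 mm above the worktop). Its axes turn with the table: x points outwards along the short horn, the way its mouth looks; z up. Three antennas lie flat on the table, pointing outwards 120 deg apart, their axes 87 mm above the worktop, tops below 112 mm.
- carousel_foot: Fixed foot of the carousel: dark 200 x 200 x 12 mm plate with a round grey bearing housing (176 mm across, to 42 mm high) under the table. Origin at the centre of its underside, on the turning axis; z up.
- mouth (a point): Centre of the short black horn's mouth, 142 mm out from the turning axis along carousel x, 87 mm above the worktop. The horn is 102 mm long, its mouth 40 mm high and 46 mm wide.
- long_mouth (a point): Mouth of the other, long black horn (147 mm long), 172 mm from the axis, 120 deg counter-clockwise from the short horn. Its clamp is shut and fixed. The third antenna, an aluminium waveguide, lies 120 deg clockwise from the short horn and ends 134 mm from the axis.
- carousel (a joint): Angle of the table on its foot, rad, counter-clockwise from above; turns freely without stops, no lock, no spring; bearing drag about 0.15 N m, so it stays where it is left unless pushed.
- carousel_handle: Black bar handle across the top of the centre column, fixed to the table: 70 mm long along its y, 18 mm thick along its x, 28 mm high. Origin at the centre of its underside, on the turning axis, 127 mm above the worktop (top at 155 mm). Axes parallel to those of carousel_axis: the fingers grip it closing along its x.
- clamp (a joint): Angle of the short horn's clamp bar, rad: 0 = shut, resting in its catch; grows as the bar swings up and open; 1.57 = upright, at most 1.95. A friction hinge: it stays where it is left and does not fall shut; about 0.035 N m moves it, and it stops dead at 0.
- clamp_hinge (a point): Hinge of the clamp bar beside the horn's neck: 72 mm from the turning axis along carousel x, at carousel y = -26 mm, 99 mm above the worktop. The hinge line runs along carousel x. Axes of the moving bar: y along it from hinge to tab, z out of its upper face (its back when open). Steel bar 66 mm long, 11 mm wide, 6 mm thick, its mid-plane through the hinge line.
- clamp_tab (a point): Upper face of the thumb tab at the free end of the clamp bar, 60 mm from the hinge and 3.8 mm above the bar's mid-plane; push or press here. Same axes as clamp_hinge.
- catch (a point): Middle of the forked catch that the bar drops into, at carousel y = +26 mm, 102 mm above the worktop (level with the shut bar's upper face). Two prongs either side of the bar rise to just under that height; the shut bar's end stands 10 mm beyond them. The horn's flange (7 to 13 mm farther out than the bar's middle) reaches 19 mm either side of the horn's axis and 104 mm high.
- field_probe: The receiving probe: a slim light rod with a black cap on a round foot, 32 mm foot, 126 mm tall, standing loose on the worktop behind the carousel (farther from the robot), 200 to 360 mm from its axis; similar rods at the very back of the bench are not meant. Origin at the centre of its underside.
- wrench: Bystander: grey torque wrench, 139 x 20 x 14 mm, lying before the carousel. Origin under its centre.
- tee: Bystander: light coaxial tee, 70 x 40 x 20 mm, before the carousel to the right. Origin under its centre.
- attenuator: Bystander: black finned attenuator, 69 x 25 x 25 mm, behind the carousel. Origin under its centre.
- adapter: Bystander: small coaxial adapter, 38 x 23 x 20 mm, behind the carousel. Origin under its centre.
- cutters: Bystander: side cutters with red grips, 134 x 54 x 16 mm, behind the carousel to the right. Origin under its centre.
- calc: Bystander: pocket calculator, 138 x 74 x 15 mm, on the right. Origin under its centre.
Not all that is in view belongs to the job. What is shaped like the field_probe but blue or orange is not meant.

How it is judged:
By the outcome, as a careful person would: the job done as asked, in the order asked, and still so for the second after the job is handed in, while the arm keeps its last pose, push and grip.
It also fails if it takes over 64 s, if anything falls off the work surface, if the arm or the gripper's body presses on something with over 40 N, if the wrist force passes 120 N, or if a joint passes its speed limit or range.

ROBOT

A 6-joint arm with a two-finger parallel gripper is mounted at the origin on a cart in front of the work surface, level with it; the furniture and walls round the work are solid. World frame = base frame: x ahead of the robot, y to its left, z up, the work surface at z = 0. Lengths are in m, angles in rad, forces in N, time in s.
With the tool pointing down it reaches from about 0.325 to 0.9 m from the base axis. Payload 6.1 kg.
Tool frame: the origin (TCP) lies midway between the tips of the shut fingers; the grasp point (between the pads) lies 19 mm behind it; z points along the fingers, y is the line along which they close (so a half turn about z gives the same grasp; the last joint's range is limited). The gripper opens to 85 mm and grips with 20 to 120 N. Pads are 22 mm wide; open, the fingers measure 114 mm over their backs; the gripper's body (76 mm by 85 mm) begins 54 mm behind the grasp point. The pads swing forward as they close: fully open they stand 13 mm farther back than shut.
Start: joints at [-1.357, 0.22, 1.526, -0, 1.395, -0.126], TCP at [0.208, -0.589, 0.231] pointing down, gripper open.
Joint ranges: [-2.98, 2.98], [-0.91, 2.08], [0.09, 2.57], [-1.24, 4.39], [0.2, 2.65], [-2.68, 2.68]. Speed limits (rad/s): [2.57, 2.57, 3.01, 3.14, 3.14, 3.14].

INTERFACE

Orientations are given as [roll, pitch, yaw] about the fixed x, y, z axes, in that order (R = Rz(yaw) Ry(pitch) Rx(roll)).
In Python, from workcell import bot gives the robot as it stands. The module is installed in compiled form; this text tells all that it offers.
- The arm moves only by the tool creep_tool, called after "Emit:" by a JSON object that holds its "method" and its "body". Schema: {"type":"object","properties":{"steps":{"type":"array","items":{"type":"array","items":{"type":"array","items":{"type":"number"},"minItems":7,"maxItems":7},"minItems":1,"maxItems":8},"minItems":1,"maxItems":1},"squeeze":{"type":"number"},"only":{"type":"string"},"quiet":{"type":"boolean"},"lines":{"type":"string"}},"required":["steps"],"additionalProperties":false}. steps is a list that holds a single list of rows (three levels of brackets), with 1 to 8 rows, each of 7 numbers: the finger opening in m, then dx, dy, dz in fractions of the full range, 1 being 0.8 m, then a rotation vector rx, ry, rz in fractions of the full range, 1 being pi rad; each row is the pose to reach, as a shift and turn from the pose commanded when the call began, along the tool's axes at that moment; what a row does not reach only later rows make up. A row lasts 1/12 s, in which the tool goes at most 0.0417 m and 0.125 rad, less where a joint would pass 70% of its speed; a pose out of reach is approached as far as the arm can. The fingers move at their own pace and stop on an object; squeeze is the grip in N (left out, the last holds). Time passes only in rows, so rows that do not move let the fingers close. The tool returns the time, the measured TCP pose, the force, the opening and the grip force at its end. only (a regular expression) keeps the lines of the reply that match it, lines (a string "A,B") keeps lines A to B, and quiet returns only ok. A shift or turn number past 1, either way, is cut back to 1. Input that does not fit is refused with a message, and nothing moves.
- bot.observe(): the state, without advancing time (a new reading comes with each control period).
- bot.grab_frame(name): name is "scene" or "top" or "wrist"; returns (picture, depth): 420x560x3 uint8, blue, green, red; 420x560 float32, m along the optical axis (not along the pixel's ray), 0 where there is no reading.
- bot.camera_params(name): a dict with "fx", "fy", "cx", "cy" (pixels), "D" ([k1, k2, p1, p2, k3] as OpenCV has them; the pictures are not rectified), "R" (3x3) and "t" (3): a world point X has camera coordinates R X + t; the wrist camera has in their place "T_tool_cam" (4x4, takes a point from camera to tool coordinates, whose origin is the TCP and whose axes are the flange's). Camera axes: x right, y down, z forward; pixel columns grow to the right and rows downward; lengths in m; the calibration is good to about 2 mm. A picture is of the moment at which its call begins: read the wrist's pose just before it. camera_params takes no time and is no camera call.
- bot.hand_in(): hands the job in; it is judged then, once.
The state is a dict: "time": time; "qpos": joint angles; "dq": joint speeds; "effort": joint torques, N m; "position": TCP position; "tcp_rot": TCP orientation; "contact_force": force on the tool from outside, world axes, zero at the start; "moment": the same for the moment, N m; "opening": finger opening in m; "finger_force": force on a finger pad.
Only numpy, scipy, OpenCV 4.12 (cv2) and the standard library are available. Lean on these libraries where they do the work, as an engineer would, in place of code of your own. Each camera call takes 0.05 s, during which the arm holds its last target. There are 200 camera calls.

## Working session

There is one attempt and no reset: what is moved stays moved. The work goes in short steps, Python scripts to look and compute and a tool call to move; the robot and the scene stay as the last step left them, time stands still between calls to the robot, and variables do not carry over. Pictures are saved under pics/ and viewed, at most 10 in all, crops included, and the job is handed in when it is done.

```bash
mkdir -p pics
```

Create h.py:
```python
import numpy as np,cv2
from workcell import bot
from scipy.spatial.transform import Rotation as Ro
def grab(n):
    s=bot.observe(); im,d=bot.grab_frame(n); np.savez(n+'.npz',im=im,d=d,p=s['position'],r=np.array(s['tcp_rot'])); return im,d
def w(n,u,v,z=None):
    "pixel -> world; by plane z or by depth"
    c=bot.camera_params(n); f=np.load(n+'.npz')
    K=np.array([[c['fx'],0,c['cx']],[0,c['fy'],c['cy']],[0,0,1]])
    x,y=cv2.undistortPoints(np.array([[[u,v]]],float),K,np.array(c['D'],float)).ravel()
    if 'R' in c: Rw=np.array(c['R']).T; o=-Rw@np.array(c['t'])
    else:
        T=np.array(c['T_tool_cam']); r=f['r']; Rt=r if r.shape==(3,3) else Ro.from_euler('xyz',r).as_matrix()
        Rw=Rt@T[:3,:3]; o=Rt@T[:3,3]+f['p']
    ray=Rw@np.array([x,y,1]); k=(z-o[2])/ray[2] if z is not None else f['d'][int(round(v)),int(round(u))]
    return o+k*ray
```

Run:
```python
from h import *
for n in('scene','top'):
    im,d=grab(n); cv2.imwrite(f'pics/{n}0.png',im)
    c=bot.camera_params(n);print(n,-np.array(c['R']).T@np.array(c['t']),c['fx'])
s=bot.observe();print(s)
print(bot.camera_params('wrist')['T_tool_cam'])
```

```text
scene [0.10085488 0.51781123 0.79667322] 426.0697808257955
top [0.49211903 0.00779079 1.12012145] 519.4405042950469
{'time': 0.1, 'qpos': array([-1.35711049e+00,  2.21165739e-01,  1.52746720e+00, -9.89898600e-06,
        1.39470265e+00, -1.26088944e-01]), 'dq': array([-3.22690198e-03, -1.56383431e-03, -3.69076247e-03, -3.75108604e-05,
       -4.62574875e-04,  5.01202613e-04]), 'effort': array([ 4.90650746e-04, -4.98247826e+01, -3.90545833e+01, -9.77124660e-05,
        5.76562088e-03,  2.52674204e-05]), 'position': array([ 0.2081828 , -0.58874451,  0.2303128 ]), 'tcp_rot': array([-3.13986233e+00, -2.09517432e-04,  3.39776346e-01]), 'contact_force': array([-0.46131224,  0.54728258, -0.19856836]), 'moment': array([ 0.01208173,  0.01964843, -0.03341607]), 'finger_force': 0.0, 'opening': 0.08548279407788814}
[[-5.32907746e-04 -9.45243352e-01 -3.26365931e-01  8.48747180e-02]
 [ 9.99999852e-01 -4.68560830e-04 -2.75775283e-04 -1.47576209e-04]
 [ 1.07752462e-04 -3.26366029e-01  9.45243462e-01 -1.43198144e-01]
 [ 0.00000000e+00  0.00000000e+00  0.00000000e+00  1.00000000e+00]]
```

View pics/scene0.png

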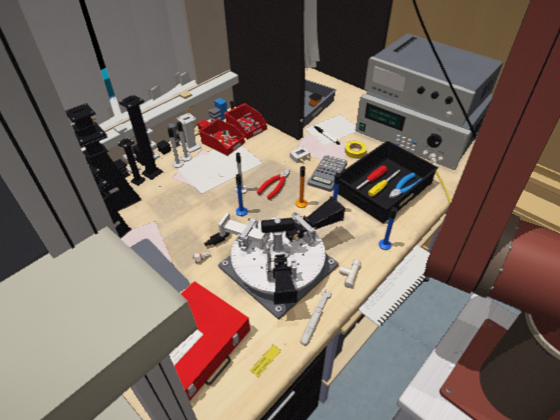

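View pics/top0.png

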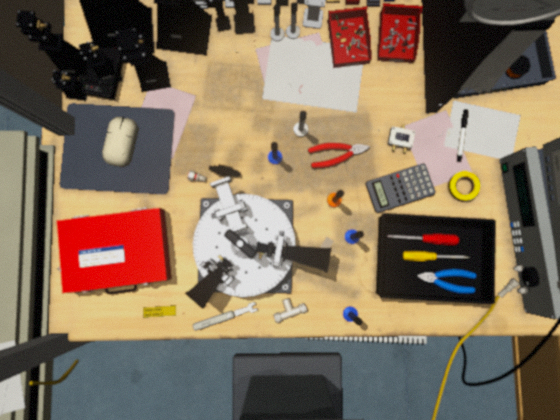

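The top view shows the short horn mouth near (205,292), the long horn mouth (330,257), the waveguide (222,185) and the carousel centre about (240,243).

Probe lookalikes in the top view are a light rod with a black cap (300,127), blue (275,157), orange (335,199), blue (353,237), blue (351,315), and light rods at the very back (278,25), (293,22). My choice is (300,127), which I'll check in a close crop.

Run:
```python
from h import *
im=np.load('top.npz')['im']; s=np.load('scene.npz')['im']
a=cv2.resize(im[95:335,170:360],None,fx=2.5,fy=2.5,interpolation=cv2.INTER_CUBIC)  # 475x600
b=cv2.resize(s[145:315,195:355][:, :108+0] if 0 else s[140:310,200:330],None,fx=2.5,fy=2.5,interpolation=cv2.INTER_CUBIC) #325x425
o=np.zeros((600,800,3),np.uint8); o[:,:475]=a; o[:425,475:]=b[:, :325]; cv2.imwrite('pics/crop1.png',o)
for u,v in [(300,127),(303,131),(298,124),(240,238),(240,245),(290,270),(225,225)]: print(u,v,w('top',u,v))
for u,v in [(300,127),(240,238)]: print(w('top',u,v,.126))
```

```text
300 127 [0.49211903 0.00779079 1.12012145]
303 131 [ 0.76187437 -0.0391681   0.00614266]
298 124 [ 0.77778696 -0.02848943  0.00539045]
240 238 [0.52510964 0.08721947 0.15223331]
240 245 [0.51208178 0.08697178 0.15563616]
290 270 [ 0.46124679 -0.00671604  0.01561814]
225 225 [0.55547283 0.12599835 0.05363948]
[ 0.74086594 -0.02838184  0.126     ]
[0.52600381 0.08937228 0.126     ]
```

View pics/crop1.png

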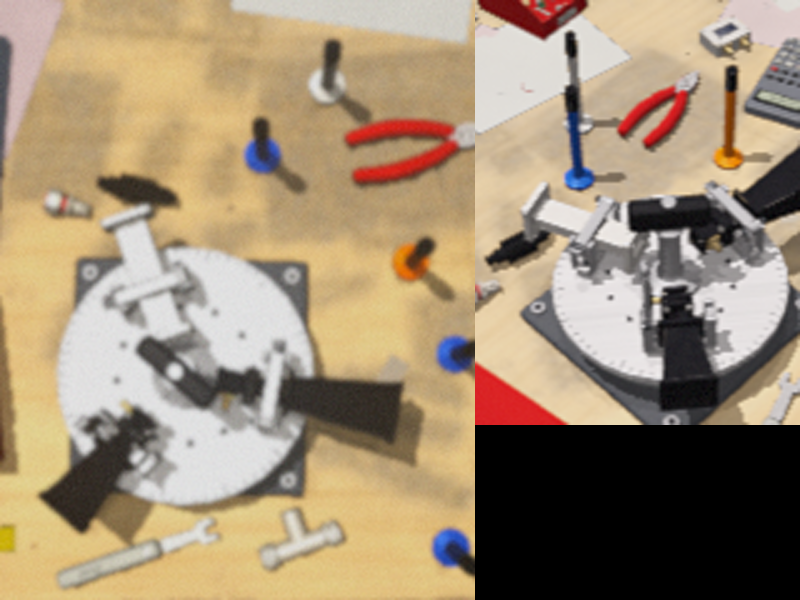

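The probe is confirmed: light rod, black cap and white foot, standing alone at top (300.8,129). The blue rod in front of it is not meant. The clamp bar stands upright at crop (100,430) and the horn mouth edge is at crop (42,495)-(85,530).

Run:
```python
from h import *
t=lambda u,v,z:w('top',170+u/2.5,95+v/2.5,z)
A=t(90,271,.012);B=t(290,480,.012);C=t(292,275,.012);D=t(175,370,.155)
print('screws',A,B,C,'mid',(A+B)/2,np.linalg.norm(A-C),np.linalg.norm(B-C),'dot',D)
# table circle from depth
f=np.load('top.npz')['d']; P=np.array([w('top',u,v) for v in range(180,310,1) for u in range(185,305,1) if f[v,u]>0])
T=P[np.abs(P[:,2]-.054)<.006]; 
from scipy.optimize import minimize_scalar,minimize
hull=cv2.convexHull(T[:,:2].astype(np.float32)).reshape(-1,2)
r=minimize(lambda p:np.sum(np.abs(np.hypot(*(hull-p).T)-.105)),[.515,.087],method='Nelder-Mead');print('circle',r.x,r.fun/len(hull))
ax=r.x
pf=t(327,85,0.003);pc=t(333,45,.126);print('probe foot',pf,'cap',pc)
for n,a in(('foot',pf),('cap',pc)):print(n,np.hypot(*(a[:2]-ax)),np.degrees(np.arctan2(*(a[:2]-ax)[::-1])))
m=(t(42,495,.107)+t(85,530,.107))/2;print('mouth',m,np.hypot(*(m[:2]-ax)),np.degrees(np.arctan2(*(m[:2]-ax)[::-1])))
l=(t(403,383,.112)+t(392,440,.112))/2;print('long',np.hypot(*(l[:2]-ax)),np.degrees(np.arctan2(*(l[:2]-ax)[::-1])))
for n,u,v in(('blue',263,158),('orange',410,264),('blue2',453,353)):
  q=t(u,v,0);print(n,q,np.hypot(*(q[:2]-ax)))
H=P[(P[:,2]>.145)&(P[:,2]<.165)&(np.hypot(*(P[:,:2]-ax).T)<.045)];print('handle',H.mean(0),len(H));
(c,s,a)=cv2.minAreaRect((H[:,:2]*1000).astype(np.float32));print(c,s,a)
hi=P[(P[:,2]>.118)&(np.hypot(*(P[:,:2]-ax).T)>.05)];print('bar?',hi)
```

```text
screws [0.60471715 0.1712362  0.012     ] [0.42580406 0.00212653 0.012     ] [ 0.59925704 -0.00171136  0.012     ] mid [0.51526061 0.08668136 0.012     ] 0.17303372642939793 0.17349543167483444 dot [0.51578245 0.08701512 0.155     ]Traceback (most recent call last):
  File "<stdin>", line 6, in <module>
  File "h.py", line 8, in w
    c=bot.camera_params(n); f=np.load(n+'.npz')
ValueError: time passes only in moves, steps and waits
```

```bash
sed -i "s/c=bot.camera_params(n); f=np.load(n+'.npz')/c=par(n); f=ld(n)/; s/^def w/import functools\npar=functools.cache(bot.camera_params)\n@functools.cache\ndef ld(n): return {k:v for k,v in np.load(n+'.npz').items()}\ndef w/" h.py
```

Run:
```python
from h import *
t=lambda u,v,z:w('top',170+u/2.5,95+v/2.5,z)
f=ld('top')['d']; P=np.array([w('top',u,v) for v in range(180,310,1) for u in range(185,305,1) if f[v,u]>0])
T=P[np.abs(P[:,2]-.054)<.006]; 
from scipy.optimize import minimize
hull=cv2.convexHull(T[:,:2].astype(np.float32)).reshape(-1,2)
r=minimize(lambda p:np.sum(np.abs(np.hypot(*(hull-p).T)-.105)),[.515,.087],method='Nelder-Mead');print('circle',r.x,r.fun/len(hull))
ax=np.array([.5155,.0868])
pol=lambda a:(np.hypot(*(a[:2]-ax)),np.degrees(np.arctan2(*(a[:2]-ax)[::-1])))
pf=t(327,85,0.003);pc=t(333,45,.126);print('probe foot',pf,pol(pf),'cap',pc,pol(pc))
m=(t(42,495,.107)+t(85,530,.107))/2;print('mouth',m,pol(m))
l=(t(403,383,.112)+t(392,440,.112))/2;print('long',pol(l))
for n,u,v in(('blue',263,158),('orange',410,264),('blue2',453,353)):
  q=t(u,v,0);print(n,q,pol(q))
H=P[(P[:,2]>.145)&(P[:,2]<.165)&(np.hypot(*(P[:,:2]-ax).T)<.045)];print('handle',H.mean(0),len(H));
print(cv2.minAreaRect((H[:,:2]*1000).astype(np.float32)), np.linalg.eigh(np.cov(H[:,:2].T))[1][:,1])
hi=P[(P[:,2]>.118)&(np.hypot(*(P[:,:2]-ax).T)>.05)];print('bar?',len(hi),hi[:25].round(3))
```

```text
circle [0.51527995 0.08696827] 0.0007499228049057331
probe foot [ 0.76715549 -0.03454569  0.003     ] (np.float64(0.27938371864475187), np.float64(-25.74288594444815)) cap [ 0.76869176 -0.03504962  0.126     ] (np.float64(0.2809864700046012), np.float64(-25.69938652527112))
mouth [0.40923651 0.17657279 0.107     ] (np.float64(0.1391081715777909), np.float64(139.8084370566997))
long (np.float64(0.17080389386296557), np.float64(-100.97193052462937))
blue [0.70349627 0.02227423 0.        ] (np.float64(0.1987615954063517), np.float64(-18.943706161636687))
orange [ 0.60881409 -0.1042531   0.        ] (np.float64(0.21262362624047618), np.float64(-63.96820690689856))
blue2 [ 0.53137812 -0.13953096  0.        ] (np.float64(0.22688723827247478), np.float64(-85.98702132808938))
handle [0.51456972 0.08681549 0.15450299] 358
((514.6492919921875, 86.9365234375), (69.1275863647461, 18.083635330200195), 49.515525817871094) [0.65668778 0.75416256]
bar? 52 [[0.484 0.154 0.163]
 [0.482 0.153 0.167]
 [0.482 0.152 0.165]
 [0.482 0.151 0.162]
 [0.482 0.151 0.148]
 [0.481 0.151 0.136]
 [0.481 0.15  0.127]
 [0.48  0.156 0.161]
 [0.48  0.154 0.163]
 [0.48  0.152 0.164]
 [0.48  0.15  0.164]
 [0.48  0.149 0.156]
 [0.48  0.148 0.151]
 [0.48  0.149 0.137]
 [0.48  0.147 0.133]
 [0.479 0.146 0.126]
 [0.478 0.158 0.163]
 [0.478 0.155 0.165]
 [0.478 0.154 0.165]
 [0.478 0.152 0.163]
 [0.478 0.15  0.167]
 [0.478 0.149 0.157]
 [0.478 0.148 0.151]
 [0.478 0.149 0.133]
 [0.478 0.147 0.135]]
```

Add to h.py:
```python
AX=np.array([.5154,.0868]); A0=np.radians(139.3)
def car(x,y,z,a=A0): return np.array([*(AX+np.array([[np.cos(a),-np.sin(a)],[np.sin(a),np.cos(a)]])@[x,y]),z])
def to(p,psi=None):
    s=bot.observe(); R=Ro.from_euler('xyz',s['tcp_rot']); d=R.inv().apply(np.array(p)-s['position'])
    print('d',d.round(4),'psi',np.degrees(s['tcp_rot']).round(2),'q',s['qpos'].round(2),'F',s['contact_force'].round(1),'t',s['time'])
    if psi is not None: print('rot',(R.inv()*Ro.from_euler('xyz',[np.pi,0,np.radians(psi)])).as_rotvec().round(4))
```

```bash
python3 -c "
from h import *
to([.40,-.15,.30]); to(car(.07,-.075,.25))"
```

```text
d [ 0.3271 -0.3499 -0.069 ] psi [-1.799e+02 -1.000e-02  1.947e+01] q [-1.36  0.22  1.53 -0.    1.39 -0.13] F [-0.5  0.5 -0.2] t 0.1
d [ 0.545  -0.6326 -0.0185] psi [-1.799e+02 -1.000e-02  1.947e+01] q [-1.36  0.22  1.53 -0.    1.39 -0.13] F [-0.5  0.5 -0.2] t 0.1
```

The rows are not in the units I measure in: shifts go in shares of 0.8 m and turns go in shares of pi rad. I convert before sending: -0.24 m / 0.8 = -0.3, 0.23 m / 0.8 = 0.2875, -1 rad / 3.1416 = -0.3183.

Emit:
{"method": "creep_tool", "body": {"steps": [[[0, 0.0375, -0.0375, -0.025, 0, 0, -0.0382], [0, 0.075, -0.075, -0.05, 0, 0, -0.0796], [0, 0.1, -0.1125, -0.075, 0, 0, -0.1178], [0, 0.1375, -0.15, -0.0875, 0, 0, -0.1592], [0, 0.175, -0.1875, -0.0875, 0, 0, -0.1974], [0, 0.2125, -0.225, -0.0875, 0, 0, -0.2387], [0, 0.25, -0.2625, -0.0875, 0, 0, -0.2769], [0, 0.2875, -0.3, -0.0875, 0, 0, -0.3183]]], "squeeze": 40}}

```text
time: 0.77
position: [0.3393, -0.2971, 0.3011]
tcp_rot: [3.141, -0.0, 1.34]
contact_force: [-0.1, 1.2, -0.7]
opening: 0.0002
finger_force: 0.0
```

```bash
python3 -c "
from h import *
to([.40,-.10,.30]); to(car(.07,-.075,.25))"
```

```text
d [0.2058 0.0141 0.0011] psi [179.99  -0.    76.8 ] q [-0.89 -0.25  1.86  0.    1.53 -0.66] F [-0.1  1.2 -0.7] t 0.7667
d [0.5128 0.0563 0.0512] psi [179.99  -0.    76.8 ] q [-0.89 -0.25  1.86  0.    1.53 -0.66] F [-0.1  1.2 -0.7] t 0.7667
```

Scaled: 0.26 m / 0.8 = 0.325, 0.23 m / 0.8 = 0.2875, -1 rad / 3.1416 = -0.3183.

Emit:
{"method": "creep_tool", "body": {"steps": [[[0, 0.0375, 0, 0, 0, 0, -0.0382], [0, 0.075, 0.0125, 0, 0, 0, -0.0796], [0, 0.125, 0.0125, 0, 0, 0, -0.1178], [0, 0.1625, 0.025, 0, 0, 0, -0.1592], [0, 0.2, 0.025, 0, 0, 0, -0.1974], [0, 0.25, 0.025, 0, 0, 0, -0.2387], [0, 0.2875, 0.0375, 0, 0, 0, -0.2769], [0, 0.325, 0.0375, 0, 0, 0, -0.3183]]]}}

```text
time: 1.43
position: [0.4297, -0.0515, 0.3011]
tcp_rot: [3.141, 0.0, 2.336]
contact_force: [-0.4, -0.5, 0.3]
opening: 0.0001
finger_force: 0.0
```

```bash
python3 -c "
from h import *
to(car(.07,-.085,.25),-130.7)"
```

```text
d [0.1181 0.2356 0.0511] psi [1.7998e+02 2.0000e-02 1.3387e+02] q [-0.3  -0.3   1.9   0.    1.54 -1.07] F [-0.4 -0.5  0.3] t 1.4333
rot [-0.0000e+00  5.0000e-04 -1.6656e+00]
```

Scaled: 0.2356 m / 0.8 = 0.2945, 0.22 m / 0.8 = 0.275, -1 rad / 3.1416 = -0.3183.

Emit:
{"method": "creep_tool", "body": {"steps": [[[0, 0.025, 0.0375, 0, 0, 0, -0.0382], [0, 0.0375, 0.075, 0, 0, 0, -0.0796], [0, 0.0625, 0.1125, 0, 0, 0, -0.1178], [0, 0.075, 0.15, 0, 0, 0, -0.1592], [0, 0.1, 0.2, 0, 0, 0, -0.1974], [0, 0.125, 0.25, 0, 0, 0, -0.2387], [0, 0.1375, 0.275, 0, 0, 0, -0.2769], [0, 0.1475, 0.2945, 0.025, 0, 0, -0.3183]]]}}

```text
time: 2.1
position: [0.521, 0.1981, 0.2846]
tcp_rot: [3.141, 0.007, -2.95]
contact_force: [1.0, -0.7, 0.3]
opening: 0.0001
finger_force: 0.0
```

```bash
python3 -c "
from h import *
to(car(.07,-.085,.25),-130.7)"
```

```text
d [ 0.0037 -0.0006  0.0346] psi [ 179.94    0.38 -169.  ] q [ 0.22  0.02  1.64  0.    1.47 -1.54] F [ 1.  -0.7  0.3] t 2.1
rot [-0.0013  0.0067 -0.6685]
```

Scaled: -0.666 rad / 3.1416 = -0.212.

Emit:
{"method": "creep_tool", "body": {"steps": [[[0, 0, 0, 0, 0, 0, -0.0382], [0, 0, 0, 0, 0, 0, -0.0796], [0, 0, 0, 0, 0, 0, -0.1178], [0, 0, 0, 0, 0, 0, -0.1592], [0, 0, 0, 0, 0, 0, -0.1974], [0, 0, 0, 0, 0, 0, -0.212], [0, 0, 0, 0, 0, 0, -0.212]]]}}

```text
time: 2.68
position: [0.5185, 0.1944, 0.2807]
tcp_rot: [3.141, -0.001, -2.291]
contact_force: [-0.4, -0.5, 0.4]
opening: -0.0001
finger_force: 0.0
```

```bash
python3 -c "
from h import *
to(car(.07,-.085,.15),-130.7)
im,d=grab('wrist');t=grab('top')[0]
cv2.imwrite('pics/w1.png',np.hstack([im,cv2.resize(t[170:330,170:266],(240,400))[:, :240] if 0 else cv2.copyMakeBorder(cv2.resize(t[170:330,180:276],(240,400)),0,20,0,0,0)]))"
```

```text
d [-0.0015  0.0021  0.1307] psi [ 1.7996e+02 -5.0000e-02 -1.3125e+02] q [ 0.22  0.02  1.65  0.    1.47 -2.21] F [-0.4 -0.5  0.4] t 2.6833
rot [ 0.0006 -0.0008 -0.0096]
```

View pics/w1.png

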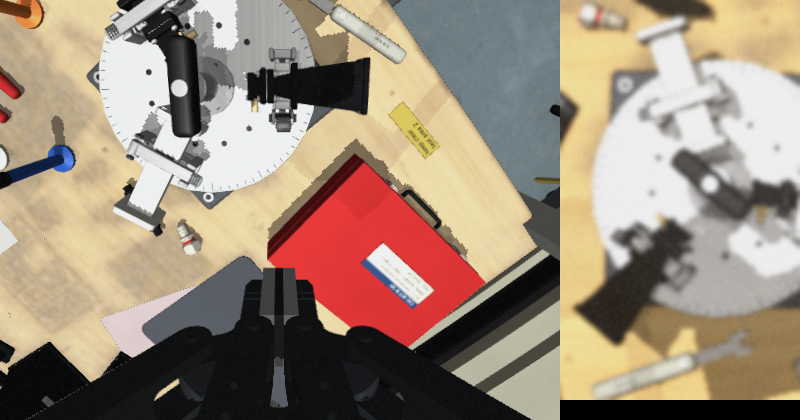

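The wrist view shows the short horn pointing right (mouth at x≈368, y 58–113), with its cradle at (283,55–125) and the handle dot at (180,88). The bar is still upright. Next I check the alignment using the wrist depth.

Run:
```python
from h import *
f=ld('wrist')['d']; print(par('wrist')['fx'],w('wrist',180,88,.155))
P=np.array([w('wrist',u,v) for v in range(5,200) for u in range(120,380) if f[v,u]>0])
H=P[(P[:,2]>.147)&(P[:,2]<.165)&(np.hypot(*(P[:,:2]-AX).T)<.045)]
r=cv2.minAreaRect((H[:,:2]*1000).astype(np.float32));print('handle',r,len(H))
T=P[np.abs(P[:,2]-.054)<.005];print('table z',np.median(T[:,2]))
# in carousel frame
c,s=np.cos(A0),np.sin(A0); Q=(P[:,:2]-AX)@np.array([[c,-s],[s,c]])
m=(P[:,2]>.1)&(Q[:,0]>.12)&(np.abs(Q[:,1])<.05);print('mouth y range',Q[m][:,1].min(),Q[m][:,1].max(),Q[m][:,0].max(),P[m][:,2].max())
b=(P[:,2]>.115)&(Q[:,0]>.05);print('bar',np.c_[Q[b],P[b][:,2]][::12].round(3), b.sum())
print(np.percentile(np.c_[Q[b],P[b][:,2]],[3,50,97],axis=0).round(3))
```

```text
371.97086809038456 [0.51683795 0.08845059 0.155     ]
handle ((516.9171752929688, 88.08145141601562), (69.84577941894531, 19.09654426574707), 48.706729888916016) 2648
table z 0.05502314688537685
mouth y range -0.025397558481149045 0.02018861704424389 0.14242479355137838 0.10997512348444788
bar [[ 0.066 -0.023  0.118]
 [ 0.076 -0.023  0.118]
 [ 0.073 -0.023  0.13 ]
 [ 0.07  -0.023  0.134]
 [ 0.067 -0.024  0.133]
 [ 0.076 -0.024  0.135]
 [ 0.073 -0.025  0.137]
 [ 0.07  -0.025  0.146]
 [ 0.068 -0.025  0.154]
 [ 0.077 -0.025  0.148]
 [ 0.074 -0.025  0.157]
 [ 0.072 -0.025  0.161]
 [ 0.07  -0.026  0.163]
 [ 0.068 -0.026  0.165]
 [ 0.076 -0.027  0.163]
 [ 0.074 -0.027  0.165]
 [ 0.072 -0.028  0.166]
 [ 0.07  -0.028  0.166]
 [ 0.067 -0.029  0.165]
 [ 0.075 -0.029  0.165]
 [ 0.074 -0.03   0.165]
 [ 0.072 -0.03   0.164]
 [ 0.071 -0.031  0.164]
 [ 0.07  -0.032  0.163]] 285
[[ 0.066 -0.032  0.118]
 [ 0.071 -0.026  0.162]
 [ 0.076 -0.023  0.166]]
```

Scaled: 0.132 m / 0.8 = 0.165, 0.12 m / 0.8 = 0.15.

```bash
sed -i 's/AX=np.array(.*A0=np.radians(139.3)/AX=np.array([.516,.0875]); A0=np.radians(139.0)/' h.py
```

Emit:
{"method": "creep_tool", "body": {"steps": [[[0, 0, 0.0038, 0.0375, 0, 0, 0], [0, 0, 0.0038, 0.075, 0, 0, 0], [0, 0, 0.0038, 0.1125, 0, 0, 0], [0, 0, 0.0038, 0.15, 0, 0, 0], [0, 0, 0.0038, 0.165, 0, 0, 0], [0, 0, 0.0038, 0.165, 0, 0, 0]]]}}

```text
time: 3.28
position: [0.5138, 0.1958, 0.1455]
tcp_rot: [3.137, -0.006, -2.294]
contact_force: [0.2, -0.1, 0.3]
opening: 0.0001
finger_force: 0.0
```

```bash
python3 -c "
from h import *
to(car(.07,-.0415,.149),-131)"
```

```text
d [ 0.0388 -0.003  -0.0033] psi [ 179.75   -0.34 -131.41] q [ 0.22  0.13  1.8  -0.    1.22 -2.2 ] F [ 0.2 -0.1  0.3] t 3.2833
rot [ 0.0043 -0.0059 -0.0072]
```

Emit:
{"method": "creep_tool", "body": {"steps": [[[0, 0.025, -0.0038, -0.0038, 0, 0, 0], [0, 0.0488, -0.0038, -0.0038, 0, 0, 0], [0, 0.0613, -0.0038, -0.0025, 0, 0, 0], [0, 0.0738, -0.0038, -0.0013, 0, 0, 0], [0, 0.0825, -0.0038, 0.0025, 0, 0, 0], [0, 0.09, -0.0038, 0.0075, 0, 0, 0], [0, 0.0975, -0.0038, 0.0138, 0, 0, 0], [0, 0.1038, -0.0038, 0.02, 0, 0, 0]]]}}

```text
time: 3.95
position: [0.4638, 0.1318, 0.133]
tcp_rot: [-3.141, 0.0, -2.292]
contact_force: [-0.0, -1.1, 1.1]
opening: -0.0002
finger_force: 0.3
```

```bash
python3 -c "
from h import *
to(car(.07,.034,.1055),-131)"
```

```text
d [0.0332 0.0013 0.0275] psi [-1.7999e+02  1.0000e-02 -1.3135e+02] q [ 0.11 -0.03  1.99 -0.    1.18 -2.31] F [-0.  -1.1  1.1] t 3.95
rot [-0.0002  0.0002 -0.0061]
```

Scaled: 0.034 m / 0.8 = 0.0425, 0.033 m / 0.8 = 0.0413.

Emit:
{"method": "creep_tool", "body": {"steps": [[[0, 0.01, 0, 0.0063, 0, 0, 0], [0, 0.02, 0, 0.015, 0, 0, 0], [0, 0.0263, 0, 0.0188, 0, 0, 0], [0, 0.0313, 0, 0.0225, 0, 0, 0], [0, 0.0363, 0, 0.0263, 0, 0, 0], [0, 0.0413, 0, 0.03, 0, 0, 0], [0, 0.0425, 0, 0.0313, 0, 0, 0], [0, 0.0425, 0, 0.0325, 0, 0, 0]]]}}

```text
time: 4.62
position: [0.4413, 0.1064, 0.1071]
tcp_rot: [3.141, -0.0, -2.293]
contact_force: [0.4, -0.1, 0.5]
opening: 0.0001
finger_force: 0.2
```

```bash
python3 -c "
from h import *
to(car(.07,.034,.1025),-131)"
```

```text
d [-0.0008  0.0012  0.0046] psi [ 1.7999e+02 -2.0000e-02 -1.3136e+02] q [ 0.06 -0.06  2.07 -0.    1.13 -2.36] F [ 0.4 -0.1  0.5] t 4.6167
rot [ 0.0001 -0.0003 -0.0063]
```

Scaled: 0.005 m / 0.8 = 0.0063, 0.004 m / 0.8 = 0.005.

Emit:
{"method": "creep_tool", "body": {"steps": [[[0, 0, 0, 0.0025, 0, 0, 0], [0, 0, 0, 0.005, 0, 0, 0], [0, 0, 0, 0.0063, 0, 0, 0], [0, 0, 0, 0.0063, 0, 0, 0]]]}}

```text
time: 4.95
position: [0.442, 0.1066, 0.103]
tcp_rot: [-3.141, 0.0, -2.292]
contact_force: [-2.1, -0.8, 6.2]
opening: -0.0002
finger_force: 3.1
```

```bash
python3 -c "
from h import *
to(car(.07,.034,.1025),-131)"
```

```text
d [-0.0001  0.0016  0.0005] psi [-1.7997e+02  1.0000e-02 -1.3133e+02] q [ 0.06 -0.06  2.08 -0.    1.12 -2.36] F [-2.1 -0.8  6.2] t 4.95
rot [-0.0006  0.0001 -0.0057]
```

Scaled: 0.004 m / 0.8 = 0.005, 0.002 m / 0.8 = 0.0025.

Emit:
{"method": "creep_tool", "body": {"steps": [[[0, 0, 0, 0.0025, 0, 0, 0], [0, 0, 0, 0.005, 0, 0, 0], [0, 0, 0, 0.005, 0, 0, 0], [0, 0, 0, 0.005, 0, 0, 0]]]}}

```text
time: 5.28
position: [0.4426, 0.1073, 0.1015]
tcp_rot: [-3.141, 0.002, -2.292]
contact_force: [-10.0, 0.5, 25.4]
opening: 0.0002
finger_force: 12.6
```

```bash
python3 -c "
from h import *
to(car(.07,.034,.1025),-131)"
```

```text
d [ 0.0008  0.0016 -0.001 ] psi [-1.7997e+02  9.0000e-02 -1.3132e+02] q [ 0.06 -0.05  2.08  0.    1.12 -2.36] F [-10.    0.5  25.4] t 5.2833
rot [-0.0005  0.0016 -0.0056]
```

25 N against a rigid stop means the bar is home. I'll lift and look.

Scaled: -0.14 m / 0.8 = -0.175, -0.12 m / 0.8 = -0.15.

Emit:
{"method": "creep_tool", "body": {"steps": [[[0, 0, 0, -0.0125, 0, 0, 0], [0, 0, 0, -0.0375, 0, 0, 0], [0, 0, 0, -0.075, 0, 0, 0], [0, -0.0375, 0, -0.1125, 0, 0, 0], [0, -0.075, 0, -0.15, 0, 0, 0], [0.085, -0.1125, 0, -0.175, 0, 0, 0], [0.085, -0.125, 0, -0.175, 0, 0, 0], [0.085, -0.125, 0, -0.175, 0, 0, 0]]]}}

```text
time: 5.95
position: [0.5095, 0.1836, 0.2397]
tcp_rot: [-3.14, 0.003, -2.29]
contact_force: [-0.6, -0.1, -0.2]
opening: 0.0357
finger_force: 0.0
```

Run:
```python
from h import *
im,d=grab('wrist');cv2.imwrite('pics/w2.png',im)
f=d;P=np.array([w('wrist',u,v) for v in range(0,300) for u in range(80,480) if f[v,u]>0])
c,s=np.cos(A0),np.sin(A0); Q=np.c_[(P[:,:2]-AX)@np.array([[c,-s],[s,c]]),P[:,2]]
b=(abs(Q[:,0]-.072)<.004)&(abs(Q[:,1])<.045)&(Q[:,2]>.09)
for y in np.arange(-.04,.045,.008): k=b&(abs(Q[:,1]-y)<.004); print(y.round(3),k.sum(),np.median(Q[k][:,2]) if k.any() else '')
H=P[(P[:,2]>.147)&(P[:,2]<.165)&(np.hypot(*(P[:,:2]-AX).T)<.045)]
print('handle',cv2.minAreaRect((H[:,:2]*1000).astype(np.float32)),len(H))
to(car(0,0,.2),-131)
```

```text
-0.04 0 
-0.032 46 0.1038380852805437
-0.024 114 0.10310425899732556
-0.016 121 0.1025922816170633
-0.008 121 0.10248229018142196
0.0 121 0.10241856949084444
0.008 121 0.10254792853437078
0.016 132 0.10252672145016628
0.024 134 0.102400702969658
0.032 144 0.1040708795538989
0.04 35 0.10309710548254519
handle ((516.693603515625, 87.8537368774414), (69.27684020996094, 18.98212242126465), 48.500308990478516) 3502
d [ 0.0658 -0.0688  0.0378] psi [ 1.7998e+02 -4.0000e-02 -1.3125e+02] q [ 0.2   0.01  1.74 -0.    1.39 -2.22] F [ 0.8  0.3 -1. ] t 6.0
rot [ 0.0003 -0.0006 -0.0043]
```

View pics/w2.png

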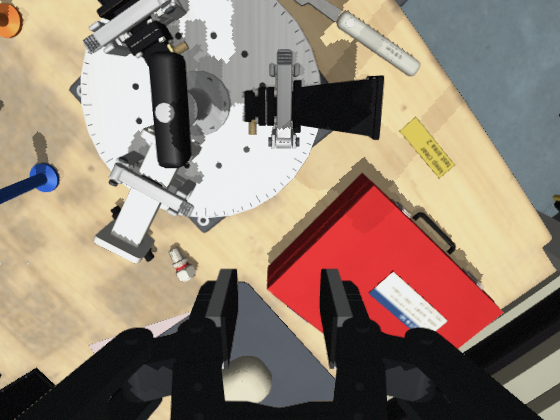

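The bar lies flat across the neck at z≈0.1025 along its whole length, crossing the horn at (284,50–145) and seated in its catch, so the clamp is home. Next is the handle.

Scaled: -0.069 m / 0.8 = -0.0863, 0.065 m / 0.8 = 0.0813.

Emit:
{"method": "creep_tool", "body": {"steps": [[[0.06, 0.025, -0.025, 0, 0, 0, 0], [0.06, 0.05, -0.0563, 0, 0, 0, 0], [0.06, 0.0813, -0.0863, 0, 0, 0, 0], [0.06, 0.0813, -0.0863, 0.025, 0, 0, 0], [0.06, 0.0813, -0.0863, 0.05, 0, 0, 0], [0.06, 0.0813, -0.0863, 0.0625, 0, 0, 0], [0.06, 0.0813, -0.0863, 0.0625, 0, 0, 0]]]}}

```text
time: 6.58
position: [0.5129, 0.0865, 0.184]
tcp_rot: [3.136, -0.006, -2.293]
contact_force: [0.4, -0.1, -0.5]
opening: 0.06
finger_force: 0.0
```

```bash
python3 -c "
from h import *
to([.5163,.0877,.125],-131.3)"
```

```text
d [-0.0034 -0.0021  0.0589] psi [ 179.66   -0.32 -131.39] q [ 0.02  0.02  1.84 -0.    1.29 -2.4 ] F [ 0.4 -0.1 -0.5] t 6.5833
rot [ 0.0059 -0.0056 -0.0017]
```

Scaled: 0.058 m / 0.8 = 0.0725, 0.04 m / 0.8 = 0.05.

Emit:
{"method": "creep_tool", "body": {"steps": [[[0.06, -0.0038, -0.0013, 0.025, 0, 0, 0], [0.06, -0.0038, -0.0013, 0.05, 0, 0, 0], [0.06, -0.0038, -0.0013, 0.0725, 0, 0, 0], [0.06, -0.0038, -0.0013, 0.0725, 0, 0, 0], [0.06, -0.0038, -0.0013, 0.0725, 0, 0, 0]]]}}

```text
time: 7.0
position: [0.5181, 0.0891, 0.1298]
tcp_rot: [3.14, -0.002, -2.292]
contact_force: [-0.3, 0.1, 0.3]
opening: 0.0601
finger_force: 0.0
```

```bash
python3 -c "
from h import *
to([.5163,.0877,.125],-131.3)"
```

```text
d [0.0022 0.0004 0.0048] psi [ 1.7989e+02 -1.0000e-01 -1.3131e+02] q [ 0.02  0.08  1.88 -0.    1.18 -2.4 ] F [-0.3  0.1  0.3] t 7.0
rot [ 0.0018 -0.0018 -0.0002]
```

Scaled: 0.004 m / 0.8 = 0.005, 0.002 m / 0.8 = 0.0025.

Emit:
{"method": "creep_tool", "body": {"steps": [[[0.06, 0.0025, 0, 0.005, 0, 0, 0], [0, 0.0025, 0, 0.005, 0, 0, 0], [0, 0.0025, 0, 0.005, 0, 0, 0], [0, 0.0025, 0, 0.005, 0, 0, 0], [0, 0.0025, 0, 0.005, 0, 0, 0], [0, 0.0025, 0, 0.005, 0, 0, 0], [0, 0.0025, 0, 0.005, 0, 0, 0], [0, 0.0025, 0, 0.005, 0, 0, 0]]], "squeeze": 50}}

```text
time: 7.67
position: [0.5173, 0.0885, 0.1278]
tcp_rot: [3.14, 0.001, -2.292]
contact_force: [-7.1, 4.7, 9.4]
opening: 0.0173
finger_force: 63.3
```

```bash
python3 -c "
from h import *
to([.5163,.0877,.125],-131.3)"
```

```text
d [0.0013 0.0003 0.0028] psi [ 1.7990e+02  4.0000e-02 -1.3134e+02] q [ 0.02  0.08  1.88  0.    1.18 -2.4 ] F [-7.1  4.7  9.4] t 7.6667
rot [ 0.0017  0.0007 -0.0006]
```

Scaled: -0.001 m / 0.8 = -0.0013, 0.67 rad / 3.1416 = 0.2133.

Emit:
{"method": "creep_tool", "body": {"steps": [[[0, 0, 0.0013, -0.0013, 0, 0, 0], [0, 0, 0.0013, -0.0013, 0, 0, 0.0159], [0, 0, 0.0013, -0.0013, 0, 0, 0.0414], [0, 0, 0.0013, -0.0013, 0, 0, 0.0732], [0, 0, 0.0013, -0.0013, 0, 0, 0.1082], [0, 0, 0.0013, -0.0013, 0, 0, 0.1432], [0, 0, 0.0013, -0.0013, 0, 0, 0.1783], [0, 0, 0.0013, -0.0013, 0, 0, 0.2133]]], "squeeze": 80}}

```text
time: 8.33
position: [0.5177, 0.0879, 0.1279]
tcp_rot: [-3.141, 0.001, -2.967]
contact_force: [0.2, -0.8, 0.4]
opening: 0.0163
finger_force: 89.7
```

```bash
python3 -c "
from h import *
to([.5163,.0877,.125],64.3)"
```

```text
d [0.0014 0.0001 0.0028] psi [-1.7996e+02  8.0000e-02 -1.7002e+02] q [ 0.02  0.08  1.89 -0.    1.17 -1.73] F [ 0.2 -0.8  0.4] t 8.3333
rot [1.1000e-03 1.6000e-03 2.1936e+00]
```

Scaled: 0.8 rad / 3.1416 = 0.2546.

Emit:
{"method": "creep_tool", "body": {"steps": [[[0, 0, 0, 0, 0, 0, 0.035], [0, 0, 0, 0, 0, 0, 0.07], [0, 0, 0, 0, 0, 0, 0.105], [0, 0, 0, 0, 0, 0, 0.1401], [0, 0, 0, 0, 0, 0, 0.1751], [0, 0, 0, 0, 0, 0, 0.2101], [0, 0, 0, 0, 0, 0, 0.2387], [0, 0, 0, 0, 0, 0, 0.2546]]]}}

```text
time: 9.0
position: [0.5175, 0.087, 0.1278]
tcp_rot: [-3.14, 0.002, 2.516]
contact_force: [-0.5, -4.8, 1.2]
opening: 0.017
finger_force: 89.9
```

Run:
```python
from h import *
to([.5163,.0877,.125],64.3)
cv2.imwrite('pics/t2.png',cv2.resize(grab('top')[0][95:335,170:360],None,fx=2.5,fy=2.5,interpolation=cv2.INTER_CUBIC))
```

```text
d [ 0.0014 -0.0001  0.0028] psi [-1.7994e+02  1.0000e-01  1.4418e+02] q [ 0.02  0.08  1.89 -0.    1.17 -0.93] F [-0.5 -4.8  1.2] t 9.0
rot [3.0000e-04 2.3000e-03 1.3941e+00]
```

View pics/t2.png

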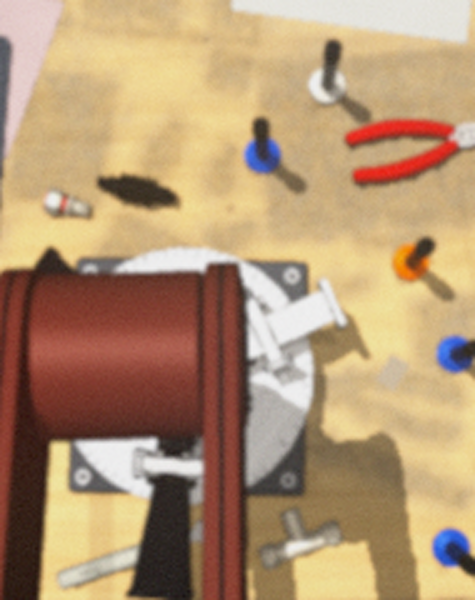

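The table follows the gripper: the waveguide now points right at (325,300) and the long horn down at (165,560). Continuing.

Scaled: 0.75 rad / 3.1416 = 0.2387.

Emit:
{"method": "creep_tool", "body": {"steps": [[[0, 0, 0, 0, 0, 0, 0.0191], [0, 0, 0, 0, 0, 0, 0.0509], [0, 0, 0, 0, 0, 0, 0.0859], [0, 0, 0, 0, 0, 0, 0.121], [0, 0, 0, 0, 0, 0, 0.156], [0, 0, 0, 0, 0, 0, 0.191], [0, 0, 0, 0, 0, 0, 0.2228], [0, 0, 0, 0, 0, 0, 0.2387]]]}}

```text
time: 9.72
position: [0.5168, 0.0865, 0.1279]
tcp_rot: [-3.14, 0.003, 1.767]
contact_force: [-4.4, -6.6, 5.6]
opening: 0.0168
finger_force: 90.6
```

```bash
python3 -c "
from h import *
to([.5163,.0877,.125],64.3)"
```

```text
d [ 0.0013 -0.0002  0.0029] psi [-1.7992e+02  1.5000e-01  1.0126e+02] q [ 0.02  0.08  1.89 -0.    1.18 -0.18] F [-4.4 -6.6  5.6] t 9.7167
rot [-6.000e-04  3.000e-03  6.451e-01]
```

Scaled: 0.642 rad / 3.1416 = 0.2044.

Emit:
{"method": "creep_tool", "body": {"steps": [[[0, 0, 0, 0, 0, 0, 0.0191], [0, 0, 0, 0, 0, 0, 0.0509], [0, 0, 0, 0, 0, 0, 0.0859], [0, 0, 0, 0, 0, 0, 0.121], [0, 0, 0, 0, 0, 0, 0.156], [0, 0, 0, 0, 0, 0, 0.1846], [0, 0, 0, 0, 0, 0, 0.2005], [0, 0, 0, 0, 0, 0, 0.2044]]]}}

```text
time: 10.38
position: [0.516, 0.0866, 0.1278]
tcp_rot: [-3.14, 0.004, 1.127]
contact_force: [-7.5, -7.2, 7.8]
opening: 0.0168
finger_force: 91.2
```

Emit:
{"method": "creep_tool", "body": {"steps": [[[0, 0, 0, 0, 0, 0, 0], [0, 0, 0, 0, 0, 0, 0]]]}}

```text
time: 10.55
position: [0.516, 0.0866, 0.1278]
tcp_rot: [-3.14, 0.004, 1.13]
contact_force: [-7.5, -6.7, 7.7]
opening: 0.0167
finger_force: 91.2
```

```bash
python3 - <<'E'
from h import *
to([.5163,.0877,.125],64.3)
t=cv2.resize(grab('top')[0][95:275,200:360],None,fx=3.3,fy=3.3,interpolation=cv2.INTER_CUBIC)
cv2.imwrite('pics/t3.png',t);cv2.imwrite('pics/s3.png',grab('scene')[0]);cv2.imwrite('pics/w3.png',grab('wrist')[0]);print(t.shape)
E
```

```text
d [ 0.0011 -0.0002  0.0028] psi [-179.93    0.2    64.74] q [ 0.02  0.08  1.89 -0.    1.18  0.46] F [-7.5 -6.7  7.7] t 10.55
rot [-0.0013  0.0035  0.0077]
(594, 528, 3)
```

View pics/t3.png

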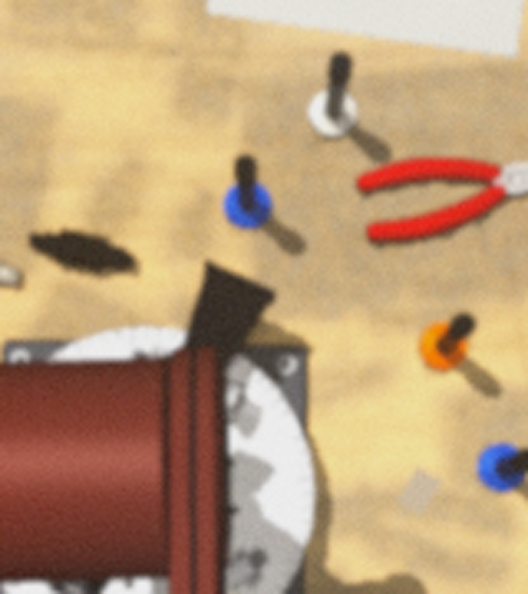

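View pics/w3.png

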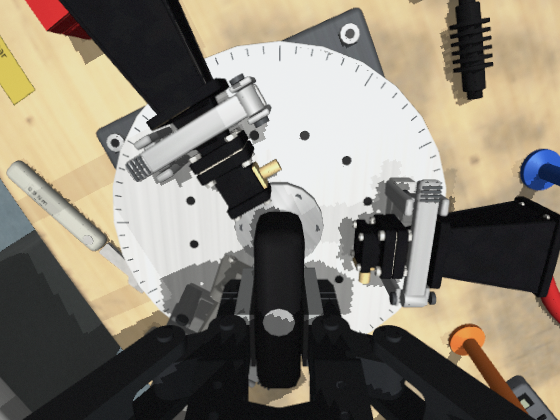

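The horn mouth's top edge runs (207,263)–(273,295) in the top crop, and the probe foot is at (332,113) with its cap at (341,62). The wrist view shows the bar still shut across the short horn at (425,240). Now the measured pointing error.

Run:
```python
from h import *
t=lambda u,v,z:w('top',200+u/3.3,95+v/3.3,z)
ax=np.array([.5154,.0868]); ang=lambda a,b=None:np.degrees(np.arctan2(*(a[:2]-(ax if b is None else b))[::-1]))
m1,m2=t(207,263,.107),t(273,295,.107);m=(m1+m2)/2;print('mouth',m,np.hypot(*(m[:2]-ax)),ang(m),np.linalg.norm(m1-m2),'edge normal',ang(m1-m2,np.zeros(2))-90)
for p in(t(332,113,.003),t(341,59,.126)):print('probe',p,ang(p))
# wrist: handle rect and the horn axis from depth
f=ld('wrist')['d'];P=np.array([w('wrist',u,v) for v in range(0,400) for u in range(100,560) if f[v,u]>0])
H=P[(P[:,2]>.147)&(P[:,2]<.162)&(np.hypot(*(P[:,:2]-AX).T)<.045)]
print(cv2.minAreaRect((H[:,:2]*1000).astype(np.float32)),len(H))
a=np.radians(-25.7);c,s=np.cos(a),np.sin(a)
Q=np.c_[(P[:,:2]-AX-[.0005,.0005])@np.array([[c,-s],[s,c]]),P[:,2]]
for lo in np.arange(.085,.14,.01):
  k=(Q[:,0]>lo)&(Q[:,0]<lo+.01)&(Q[:,2]>.09)&(abs(Q[:,1])<.04)
  if k.sum()>5:print(lo.round(3),k.sum(),Q[k][:,1].min().round(4),Q[k][:,1].max().round(4))
k=(abs(Q[:,0]-.072)<.004)&(abs(Q[:,1])<.03)&(Q[:,2]>.09);print('bar z',np.percentile(Q[k][:,2],[5,50,95]))
```

```text
mouth [0.64075766 0.02620828 0.107     ] 0.13923325940900796 -25.796835597947624 0.04387761254850271 edge normal -26.7199557580351
probe [ 0.76661922 -0.03411255  0.003     ] -25.70164929281465
probe [ 0.7689308  -0.03531413  0.126     ] -25.71797910728747
((516.1262817382812, 89.87977600097656), (67.7034912109375, 41.646602630615234), 43.965087890625) 9123
0.085 826 -0.0142 0.016
0.095 1228 -0.0149 0.0176
0.105 1333 -0.0165 0.019
0.115 1438 -0.0182 0.0202
0.125 1543 -0.019 0.0214
0.135 1475 -0.0218 0.0242
bar z [0.10162285 0.10263707 0.10392769]
```

The horn bears −25.8° in the top view and about −25.4° by the wrist camera, against −25.7° for the probe. The bar is shut and the grip holds, so I'm handing in.

```bash
python3 -c "
from workcell import bot
s=bot.observe();print(s['opening'],s['finger_force'],abs(s['dq']).max());print(bot.hand_in())"
```

```text
0.016904632334927342 91.22708267479993 0.0017996141759507077
the job is handed in; nothing more can be done
None
```

I pressed the clamp bar home before turning anything, turned the short horn to within about 0.5° of the probe by camera measurement, and handed the job in with the gripper still holding the handle.

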